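# Lock the box cutter in its push-push dock

### The job

Put the box cutter away for the night: lay it flat in the bed of the small bench dock, thumb slider up as it lies now, and lock the dock's clamp on it with the push-push plunger. The clamp may have been left open or locked, and you can tell which by feeling how high the plunger stands; it must be open before the cutter will go in, and at the end it must be locked and pressing on the cutter. Leave the other things on the bench where they are.

Things in the scene. Friction and masses are not known exactly. Their poses are not given: they have to be found in the camera images.
- box_cutter: Grey box cutter, blade in, 156 x 31 x 23 mm, 85 g, lying flat on the bench. Origin: centre of its underside. Its y axis runs along its length, z up. The body is 31 mm wide at its middle and 18 mm high, a little narrower and bevelled at both ends; a 10 x 18 mm thumb slider stands up to 23 mm at the middle of the top. Grasp it across its width at the middle.
- dock: Grey and steel dock fixed to the bench, 252 mm long along its own y axis (y = -96 to +156 mm), 78 mm wide along x, z up. Origin: on the bench top under the middle of the bed. The cutter lies in the bed along y, either way round. Parts along y: fixed stop, two pairs of rails, clamp pad, clamp head with push-push plunger. The clamp's start state, open or locked, is random and not reported.
- bed (a point): Centre of the bed floor, 6 mm above the bench (dock x = y = 0). Two pairs of steel guide rails, 28 mm long, centred at y = +52 and -52 mm, rise 16 mm above this floor, 41 mm apart between inner faces, 53 mm between outer faces. Between the pairs (y = -38 to +38 mm) the sides are open for the fingers. At y = -81 mm the bed ends at a fixed stop that rises 20 mm above this floor.
- pad_open (a point): Fixed point at the end of the bed (dock y = +80 mm, 17 mm above the bench) where the face of the clamp's round pad, 18 mm across, stands when OPEN. LOCKED with the bed empty it stands 8 mm farther in (y = +72 mm), so the 156 mm cutter does not fit. LOCKED with the cutter in, the sprung pad pushes it against the stop with about 3.5 N.
- plunger_seat (a point): Fixed point on top of the clamp head (dock x = 0, y = +120 mm, 50 mm above the bench) below the middle of the flat steel plunger cap (38 mm across, flat top 34 mm), which is pressed straight down. Two upright guard plates along y flank the cap, inner faces 32 mm either side of this point, tops 18 mm above it. The head is a box, dock y = +86 to +152 mm.
- cap_top_open (a point): Fixed point (dock x = 0, y = +120 mm, 70 mm above the bench): where the middle of the cap's top stands when OPEN. LOCKED it stands 8 mm lower, fully pressed 11.5 mm lower. It works like a retractable pen: each press to the stop (at least 11 mm below this point) and let up changes the state; shallower touches spring back and change nothing. It settles within 0.5 s.
- cap_top_locked (a point): Fixed point 8 mm below cap_top_open: where the middle of the cap's top stands when LOCKED. The state can be felt from above by the height at which the cap is met. Its spring resists with about 3 N at the open height, 5.5 N at the locked height, 7 N at the stop, and about 11 N at the stop with the cutter in the bed.
- nut_driver: Nut driver, 196 mm long, red handle; not to be moved. Origin: centre of its underside, y along its length.
- marker_black: Black marker, 136 x 14 mm, lying beside the dock; not to be moved. Origin: centre of its underside, y along its length.
- marker_red: Black marker with a red band, 136 x 14 mm, lying beside the box cutter; not to be moved. Origin: centre of its underside, y along its length.
- spray_can: Spray can, 53 mm across, 191 mm high, standing; not to be moved. Origin: centre of its underside.
- caliper: Steel caliper, 229 x 76 x 9 mm, lying flat; not to be moved. Origin: centre of its underside, y along its length.

How it is judged:
On the way:
1. the cutter lies flat in the bed between the rails (x of box_cutter in the frame of dock between -0.009 and 0.009 m and y of box_cutter in the frame of dock between -0.012 and 0.012 m and z of box_cutter in the frame of dock between 0.003 and 0.0095 m and angle between the y axis of box_cutter and the y axis of dock, either way round below 0.14 rad and angle between box_cutter's own z axis and vertical below 0.12 rad), for 0.2 s.
At the end, for the whole second after the job is handed in: The cutter rests flat on the bed between the rails (within 9 mm sideways, 12 mm lengthwise of the middle, 0.14 rad of the dock's length, upright within 0.12 rad), let go and at rest, and the clamp is locked on it: the dock's contact forces on it exceed 3 N in all (weight alone about 1 N) (all of step 1 and contact force between box_cutter and dock above 3 N and linear speed of box_cutter below 0.02 m/s); the robot touches nothing.
It fails at once if another thing on the bench is moved more than 40 mm (distance of any of nut_driver, marker_black, marker_red, spray_can, caliper from where it was at the start of the episode above 0.04 m).
It also fails if it takes over 67 s, if anything falls off the work surface, if the arm or the gripper's body presses on something with over 40 N, if the wrist force passes 120 N, or if a joint passes its speed limit or range.

### The arm

A 6-joint arm with a two-finger parallel gripper is mounted at the origin on a cart in front of the work surface, level with it; the furniture and walls round the work are solid. World frame = base frame: x ahead of the robot, y to its left, z up, the work surface at z = 0. Lengths are in m, angles in rad, forces in N, time in s.
With the tool pointing down it reaches from about 0.35 to 0.925 m from the base axis. Payload 6.4 kg.
Tool frame: the origin (TCP) lies at the very end of the fingers, on their centre line; the grasp point (between the pads) lies behind it (bot.grip_point_offset is the z of the grasp point in the tool frame, in m); z points along the fingers, y is the line along which they close (so a half turn about z gives the same grasp; the last joint's range is limited). The gripper opens to 85 mm and grips with 20 to 120 N. Pads are 22 mm wide; open, the fingers measure 114 mm over their backs; the gripper's body (76 mm by 85 mm) begins 54 mm behind the grasp point. The pads swing forward as they close: fully open they stand 13 mm farther back than shut.
Start: joints at [1.008, 0.245, 1.558, -0, 1.339, -0.174], TCP at [0.246, 0.601, 0.231] pointing down, gripper open.
Joint ranges: [-3.13, 3.13], [-1.02, 2.26], [0.13, 2.54], [-0.95, 4.09], [0.21, 2.88], [-2.74, 2.74]. Speed limits (rad/s): [2.57, 2.57, 3.14, 3.14, 3.14, 3.14].

### API

Orientations are given as a unit quaternion [w, x, y, z].
In Python, from workcell import bot, cams gives the robot as it stands. The module is installed in compiled form; this text tells all that it offers.
- The arm moves only by the tool apply_moves, never from a script. Its arguments are lists of equal length, an entry for each row: "dr": the turn, a rotation vector about the tool's x, y, z in degrees, a list of three; "slide": the shift along the tool's x, y, z in cm, a list of three; "jaw": the finger opening in cm, from 0 to 8.54. A call has 1 to 12 rows; each row is the pose to reach, as a shift and turn from the pose commanded when the call began, along the tool's axes at that moment; what a row does not reach only later rows make up. A row lasts 1/8 s, in which the tool goes at most 62.5 mm and 10.7 degrees, less where a joint would pass 70% of its speed; a pose out of reach is approached as far as the arm can. A call with a gripper value outside its range is refused whole. The fingers move at their own pace and stop on an object; "squeeze" is the grip in N (left out, the last holds). Time passes only in rows, so rows that repeat a pose let the fingers close. It gives the time, the measured TCP pose, the force, the opening and the grip force at its end, in the units of the state.
- bot.sense(): the state, without advancing time (a new reading comes with each control period).
- cams.grab_frame(name): name is "scene" or "top"; returns a dict with "pixels" (400x640x3 uint8, blue, green, red), "fx", "fy", "cx", "cy" (pixels), "T" (4x4, takes a point from camera to world coordinates). Camera axes: x right, y down, z forward; pixel columns grow to the right and rows downward; lengths in m; the calibration is good to about 2 mm. A picture is of the moment at which its call begins. There is no depth.
- bot.job_done(): hands the job in; it is judged then, once.
The state is a dict: "clock": time; "joints": joint angles; "qvel": joint speeds; "effort": joint torques, N m; "ee_pos": TCP position; "tcp_rot": TCP orientation; "force": force on the tool from outside, world axes, zero at the start; "moment": the same for the moment, N m; "grip_width": finger opening in m; "grip_force": force on a finger pad.
Only numpy, scipy, OpenCV 4.12 (cv2) and the standard library are available. Lean on these libraries where they do the work, as an engineer would, in place of code of your own. Each camera call takes 0.05 s, during which the arm holds its last target. There are 200 camera calls.

## Working session

There is one attempt and no reset: what is moved stays moved. The work goes in short steps, Python scripts to look and compute and a tool call to move; the robot and the scene stay as the last step left them, time stands still between calls to the robot, and variables do not carry over. Pictures are saved under pics/ and viewed, at most 10 in all, crops included, and the job is handed in when it is done.

Besides the shell and the picture viewer there is one more tool, called by a JSON object that holds its "fn" and its "kwargs". apply_moves: Moves the arm, as the interface text tells. Its arguments: {"type":"object","properties":{"dr":{"type":"array"},"slide":{"type":"array"},"jaw":{"type":"array"},"squeeze":{"type":"number"}},"required":["dr","slide","jaw"]}

```bash
mkdir -p pics; python3 - <<'E'
from workcell import bot,cams
import cv2,numpy as np
for n in("scene","top"):
    f=cams.grab_frame(n);cv2.imwrite(f"pics/{n}0.png",f["pixels"]);print(n,f["fx"],f["fy"],f["cx"],f["cy"],np.round(f["T"],4).tolist())
print(bot.sense(),bot.grip_point_offset)
E
```

```text
scene 499.7457835030921 499.7457835030921 313.73498873486164 200.00651221933964 [[-0.6489, -0.3938, 0.6511, -0.6828], [-0.7609, 0.3351, -0.5557, 1.0266], [0.0007, -0.856, -0.5171, 1.0669], [0.0, 0.0, 0.0, 1.0]]
top 493.78165300484494 493.78165300484494 312.72396477234986 199.1238319022533 [[-0.0044, -0.9812, 0.1929, 0.2387], [-0.9999, 0.0063, 0.0093, -0.0158], [-0.0103, -0.1929, -0.9812, 1.6006], [0.0, 0.0, 0.0, 1.0]]
{'clock': 0.1, 'joints': array([ 1.00788694e+00,  2.45769313e-01,  1.55891989e+00, -3.25898307e-05,
        1.33866859e+00, -1.74107679e-01]), 'qvel': array([-0.00030667, -0.00125407, -0.00204583, -0.00127335,  0.00204514,
       -0.00135604]), 'effort': array([-2.71670224e-04, -4.30675721e+01, -3.27128184e+01, -1.24517837e-04,
        2.88443705e-03, -4.13939347e-06]), 'ee_pos': array([0.2461338 , 0.6010483 , 0.23025953]), 'tcp_rot': array([-3.03134043e-04,  1.93174944e-01,  9.81163932e-01, -8.29032715e-04]), 'force': array([-1.72785948, -0.28558934,  0.71889009]), 'moment': array([ 0.01994451,  0.02773029, -0.03821997]), 'grip_force': 0.0, 'grip_width': 0.08518294670252004} -0.0187
```

View pics/top0.png

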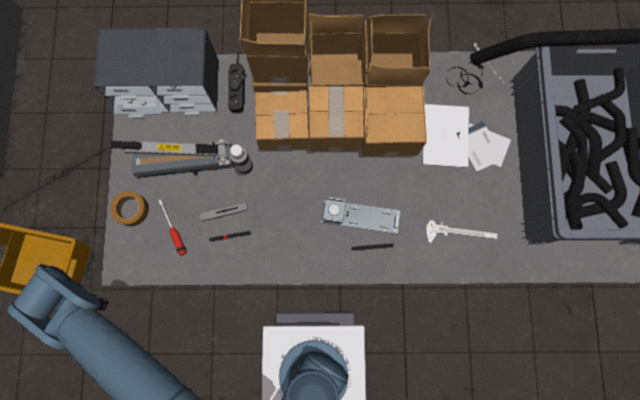

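View pics/scene0.png

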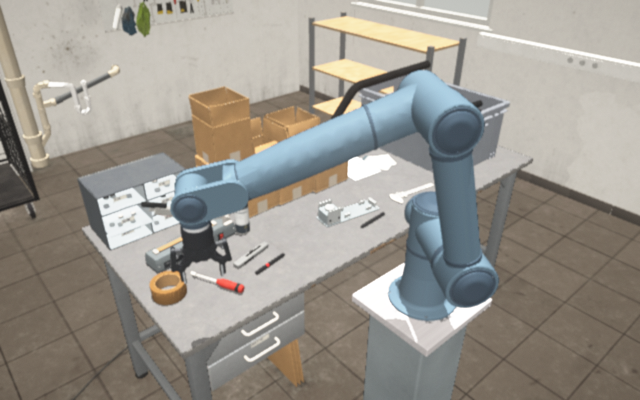

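The top view shows the cutter at about (223,212), the red-band marker at (230,236), the dock from (325,210) to (398,220) with its plunger at (334,210), and the black marker at (372,246). Next I'll enlarge the crops.

```bash
python3 - <<'E'
import cv2,numpy as np
t=cv2.imread("pics/top0.png");s=cv2.imread("pics/scene0.png")
a=cv2.resize(t[195:245,190:260],None,fx=8,fy=8,interpolation=cv2.INTER_CUBIC)[:, :560]
b=cv2.resize(t[190:240,315:415],None,fx=8,fy=8,interpolation=cv2.INTER_CUBIC)
cv2.imwrite("pics/c1.png",cv2.resize(t[190:245,195:265],(560,440),interpolation=cv2.INTER_CUBIC))
cv2.imwrite("pics/c2.png",cv2.resize(t[190:255,313:413],(800,520),interpolation=cv2.INTER_CUBIC))
E
```

```text
(no output)
```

View pics/c1.png

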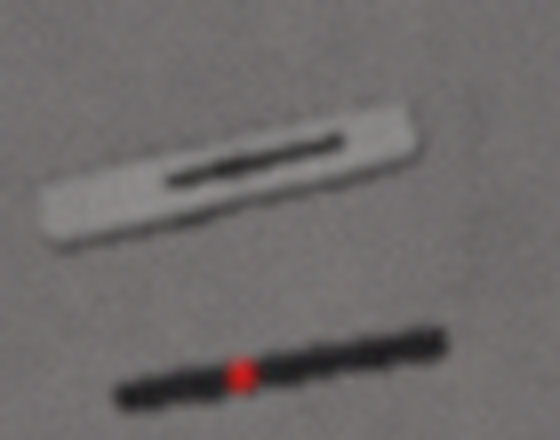

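View pics/c2.png

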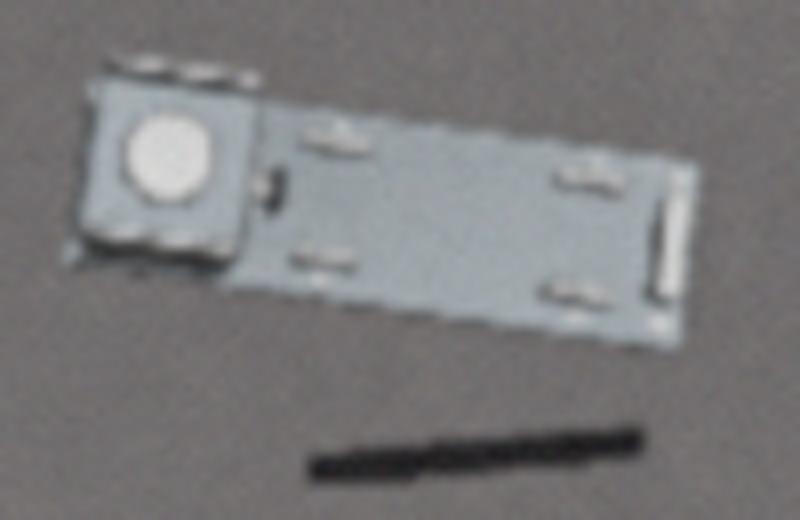

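c1 shows the cutter outline with corners at (40,190), (405,105), (418,150) and (60,248) in the 8x crop (origin 195,190). c2 (origin 313,190) shows the four rails at (335,138), (590,178), (323,258) and (577,292), the cap at (169,157), and the right-hand plate corners at (700,160) and (682,347).

```bash
cat > h.py <<'E'
import cv2,numpy as np
from scipy.optimize import least_squares
K={"top":(493.7817,312.724,199.1238,np.array([[-0.0044,-0.9812,0.1929,0.2387],[-0.9999,0.0063,0.0093,-0.0158],[-0.0103,-0.1929,-0.9812,1.6006],[0,0,0,1.]])),
"scene":(499.7458,313.735,200.0065,np.array([[-0.6489,-0.3938,0.6511,-0.6828],[-0.7609,0.3351,-0.5557,1.0266],[0.0007,-0.856,-0.5171,1.0669],[0,0,0,1.]]))}
def proj(P,c="top"):
    f,cx,cy,T=K[c];p=(np.atleast_2d(P)-T[:3,3])@T[:3,:3]
    return f*p[:,:2]/p[:,2:]+[cx,cy]
def world(q,L):
    x,y,a=q;L=np.atleast_2d(L).astype(float);c,s=np.cos(a),np.sin(a)
    return np.c_[x+c*L[:,0]-s*L[:,1],y+s*L[:,0]+c*L[:,1],L[:,2]]
def box(w,l,h,z0=0): return np.array([[i*w/2,j*l/2,k] for i in(-1,1) for j in(-1,1) for k in(z0,h)])
E
python3 - <<'E'
from h import *
L=np.array([[23.5,52,22],[23.5,-52,22],[-23.5,52,22],[-23.5,-52,22],[39,-96,6],[-39,-96,6],[0,120,66]])/1e3
px=np.array([[335,138],[590,178],[323,258],[577,292],[700,160],[682,347],[169,157]])/8+[313,190]-.0
f=lambda q:(proj(world(q,L))-px).ravel()
r=least_squares(f,[.5,-.05,0]);print("dock",r.x,np.round(r.fun.reshape(-1,2),2).tolist())
d=r.x
# cutter silhouette
t=cv2.imread("pics/top0.png").astype(int);g=t.mean(2)[190:245,195:265]
print(np.median(g))
m=(g>np.median(g)+14).astype(np.uint8)
n,lab,st,_=cv2.connectedComponentsWithStats(m);k=1+np.argmax(st[1:,4])
c=cv2.convexHull(np.argwhere(lab==k)[:,::-1].astype(np.int32))+[195,190]
print(st[k],cv2.minAreaRect(c.astype(np.float32)))
# corners hand
cp=np.array([[40,190],[405,105],[418,150],[60,248]])/8+[195,190]
hull=lambda q:cv2.convexHull(proj(world(q,box(.031,.156,.018))).astype(np.float32))
cen=lambda h:np.array([cv2.moments(h)[k] for k in("m10","m01")])/cv2.moments(h)["m00"]
cm=np.array([np.argwhere(lab==k)[:,1].mean()+195,np.argwhere(lab==k)[:,0].mean()+190]);print("cent",cm,cen(cp.astype(np.float32)[:,None]))
ang=lambda p:np.arctan2(*(p[::-1]))
R=cv2.minAreaRect(cp.astype(np.float32))
def g2(q):
    v=proj(world(q,[[0,.078,.018],[0,-.078,.018]]));v=v[1]-v[0]
    w=(cp[1]+cp[2]-cp[0]-cp[3])
    return np.r_[cen(hull(q))-cen(cp.astype(np.float32)[:,None]),20*(np.arctan2(v[1],v[0])-np.arctan2(w[1],w[0]))]
r=least_squares(g2,[.5,.3,.2],diff_step=1e-3);c=r.x;print("cutter",c,r.fun)
# overlay on both
out=[]
for n in("top","scene"):
    im=cv2.imread(f"pics/{n}0.png");z=5
    x0,y0=(195,185) if n=="top" else (220,170)
    W,H=(230,75) if n=="top" else(190,120)
    z=800//W
    im=cv2.resize(im[y0:y0+H,x0:x0+W],None,fx=z,fy=z,interpolation=cv2.INTER_CUBIC)
    def dr(P,col,cl=True):
        p=((proj(P,n)-[x0,y0]+.5)*z).astype(np.int32)
        cv2.polylines(im,[p.reshape(-1,1,2)],cl,col,1)
    rect=lambda xa,xb,ya,yb,zz:np.array([[xa,ya,zz],[xb,ya,zz],[xb,yb,zz],[xa,yb,zz]])/1e3
    dr(world(c,rect(-15.5,15.5,-78,78,18)),(0,255,0));dr(world(c,rect(-15.5,15.5,-78,78,0)),(0,255,255))
    dr(world(c,rect(-5,5,-9,9,23)),(255,0,255))
    for sx in(1,-1):
        for y in(52,-52):dr(world(d,rect(sx*20.5,sx*26.5,y-14,y+14,22)),(0,0,255))
    dr(world(d,rect(-39,39,-96,156,6)),(0,255,0))
    a=np.linspace(0,6.28,30);C=lambda zz:np.c_[.017*np.cos(a),.12+.017*np.sin(a),0*a+zz]
    dr(world(d,C(.07)),(255,0,0));dr(world(d,C(.062)),(0,0,255))
    out.append(im[:,:800])
w=max(o.shape[1] for o in out)
o=np.vstack([np.pad(o,((0,0),(0,w-o.shape[1]),(0,0))) for o in out]);print(o.shape)
cv2.imwrite("pics/ov.png",cv2.resize(o,None,fx=min(1,600/o.shape[0]),fy=min(1,600/o.shape[0])))
E
```

```text
dock [ 0.48912719 -0.18654163 -0.142651  ] [[0.27, 0.49], [0.32, -0.21], [-0.0, -0.3], [0.35, -0.19], [-0.19, 0.03], [-0.45, 0.15], [-0.28, 0.04]]
110.66666666666667
[  5  14  47  15 188] ((222.68540954589844, 210.6966552734375), (6.368813991546631, 47.06218719482422), 76.4295654296875)
cent [221.05319149 211.46276596] [222.8434255  211.90523716]
cutter [0.51101956 0.29317377 0.24694006] [-3.25279998e-06 -1.71644226e-06  2.70894418e-13]
(705, 760, 3)
```

View pics/ov.png

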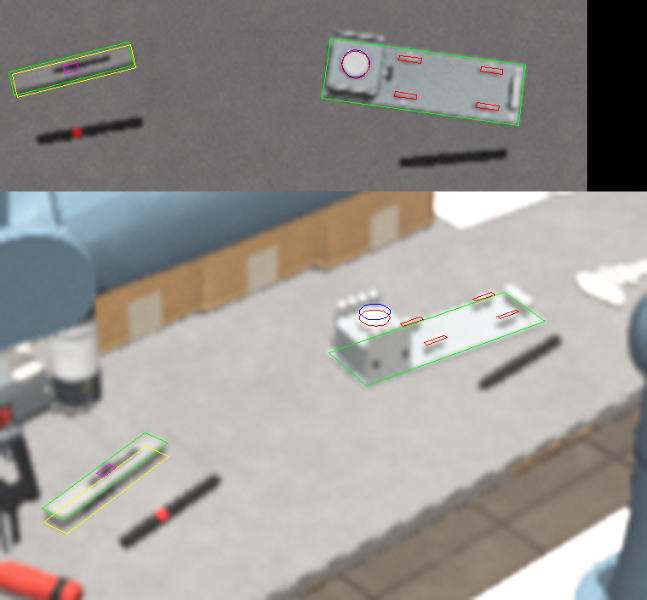

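The overlay matches well: dock rails and plate agree within about 0.3 px in the top view, and the cutter outline sits on the cutter. Next is to go to the plunger and feel its height.

```bash
cat >> h.py <<'E'
D=np.array([.4891,-.1865,-.1427]);C=np.array([.5110,.2932,.2469])
def plan(p,ydeg):
    "slide cm and turn about tool z for TCP p and tool-y heading (deg)"
    from workcell import bot
    from scipy.spatial.transform import Rotation as R
    s=bot.sense();q=s["tcp_rot"];r=R.from_quat(np.r_[q[1:],q[0]]);M=r.as_matrix()
    h=np.radians(ydeg);y=np.array([np.cos(h),np.sin(h),0]);z=np.array([0,0,-1.]);G=np.c_[np.cross(y,z),y,z]
    print("slide",np.round(100*M.T@(np.array(p)-s["ee_pos"]),2),"dr",np.round(np.degrees(R.from_matrix(M.T@G).as_rotvec()),1),"now",s["ee_pos"].round(4),"F",s["force"].round(1),"w",round(s["grip_width"],4),round(s["grip_force"],1),"t",s["clock"])
def mp(q,l): return world(q,[l])[0]
E
python3 -c "
from h import *
p=mp(D,[0,.12,.1]);print(p);plan(p,-8.2)
print(np.degrees(C[2]))"
```

```text
[ 0.50616594 -0.06771973  0.1       ]
slide [-49.42 -52.01  13.1 ] dr [-0.1  0.1 75.9] now [0.2461 0.601  0.2303] F [-1.7 -0.3  0.7] w 0.0852 0.0 t 0.1
14.146327961780026
```

{"fn": "apply_moves", "kwargs": {"dr": [[0, 0, 75.9], [0, 0, 75.9], [0, 0, 75.9], [0, 0, 75.9], [0, 0, 75.9], [0, 0, 75.9], [0, 0, 75.9], [0, 0, 75.9], [0, 0, 75.9], [0, 0, 75.9], [0, 0, 75.9], [0, 0, 75.9]], "slide": [[-49.4, -52, 3], [-49.4, -52, 3], [-49.4, -52, 3], [-49.4, -52, 3], [-49.4, -52, 3], [-49.4, -52, 3], [-49.4, -52, 3], [-49.4, -52, 3], [-49.4, -52, 3], [-49.4, -52, 3], [-49.4, -52, 3], [-49.4, -52, 3]], "jaw": [0, 0, 0, 0, 0, 0, 0, 0, 0, 0, 0, 0]}}

```text
clock: 1.6
ee_pos: [0.5067, -0.0698, 0.2009]
tcp_rot: [-0.0, 0.757, 0.654, -0.0]
force: [0.5, 0.0, -0.3]
grip_width: 0.0001
grip_force: 0.0
```

```bash
python3 -c "
from h import *
plan(mp(D,[0,.12,.085]),-8.2)"
```

```text
slide [ 0.2  -0.08 11.59] dr [-0.   0.  -0.2] now [ 0.5067 -0.0698  0.2009] F [ 0.5  0.  -0.3] w 0.0001 0.0 t 1.6
```

{"fn": "apply_moves", "kwargs": {"dr": [[0, 0, 0], [0, 0, 0], [0, 0, 0], [0, 0, 0]], "slide": [[0, 0, 6], [0, 0, 11.6], [0, 0, 11.6], [0, 0, 11.6]], "jaw": [0, 0, 0, 0]}}

```text
clock: 2.1
ee_pos: [0.5077, -0.0673, 0.0872]
tcp_rot: [0.001, 0.756, 0.655, 0.001]
force: [0.4, 0.9, 0.5]
grip_width: 0.0001
grip_force: 0.0
```

```bash
python3 -c "
from h import *
plan(mp(D,[0,.12,.066]),-8.2)"
```

```text
slide [-0.06 -0.15  2.12] dr [0.2 0.  0. ] now [ 0.5077 -0.0673  0.0872] F [0.4 0.9 0.5] w 0.0001 0.0 t 2.1
```

{"fn": "apply_moves", "kwargs": {"dr": [[0, 0, 0], [0, 0, 0], [0, 0, 0], [0, 0, 0], [0, 0, 0], [0, 0, 0]], "slide": [[0, -0.1, 1], [0, -0.1, 2.1], [0, -0.1, 2.1], [0, -0.1, 2.1], [0, -0.1, 2.1], [0, -0.1, 2.1]], "jaw": [0, 0, 0, 0, 0, 0]}}

```text
clock: 2.85
ee_pos: [0.5056, -0.0669, 0.0646]
tcp_rot: [0.0, 0.756, 0.655, 0.0]
force: [-0.1, 0.8, 0.7]
grip_width: 0.0002
grip_force: 0.0
```

{"fn": "apply_moves", "kwargs": {"dr": [[0, 0, 0], [0, 0, 0], [0, 0, 0], [0, 0, 0]], "slide": [[0, 0, 0.4], [0, 0, 0.4], [0, 0, 0.4], [0, 0, 0.4]], "jaw": [0, 0, 0, 0]}}

```text
clock: 3.35
ee_pos: [0.506, -0.067, 0.061]
tcp_rot: [0.0, 0.756, 0.655, 0.0]
force: [-1.7, 0.3, 5.1]
grip_width: -0.0001
grip_force: 2.9
```

The cap gave no force at 64.6 mm and 5 N at 61 mm, so the clamp is locked. Pressing to the stop and lifting will open it.

{"fn": "apply_moves", "kwargs": {"dr": [[0, 0, 0], [0, 0, 0], [0, 0, 0], [0, 0, 0], [0, 0, 0]], "slide": [[0, 0, 0.2], [0, 0, 0.35], [0, 0, 0.35], [0, 0, 0.35], [0, 0, 0.35]], "jaw": [0, 0, 0, 0, 0]}}

```text
clock: 3.98
ee_pos: [0.5061, -0.067, 0.0584]
tcp_rot: [0.0, 0.756, 0.655, 0.0]
force: [-4.7, 1.2, 13.6]
grip_width: 0.0002
grip_force: 6.5
```

{"fn": "apply_moves", "kwargs": {"dr": [[0, 0, 0], [0, 0, 0], [0, 0, 0], [0, 0, 0], [0, 0, 0], [0, 0, 0]], "slide": [[0, 0, -0.8], [0, 0, -0.8], [0, 0, -0.8], [0, 0, -0.8], [0, 0, -0.8], [0, 0, -0.8]], "jaw": [0, 0, 0, 0, 0, 0]}}

```text
clock: 4.72
ee_pos: [0.506, -0.067, 0.0651]
tcp_rot: [0.001, 0.756, 0.655, 0.0]
force: [2.6, -0.1, 5.2]
grip_width: 0.0001
grip_force: 2.3
```

```bash
python3 -c "
from h import *
plan(mp(C,[0,0,.12]),14.15)"
```

```text
slide [35.73 -4.63 -5.51] dr [  0.1   0.  -22.3] now [ 0.506  -0.067   0.0651] F [ 2.6 -0.1  5.2] w 0.0001 2.3 t 4.725
```

The cap now pushes with 5 N at 65 mm, so the clamp is open. On to the cutter.

{"fn": "apply_moves", "kwargs": {"dr": [[0, 0, 0], [0, 0, -22.3], [0, 0, -22.3], [0, 0, -22.3], [0, 0, -22.3], [0, 0, -22.3], [0, 0, -22.3], [0, 0, -22.3], [0, 0, -22.3], [0, 0, -22.3], [0, 0, -22.3]], "slide": [[0, 0, -5.5], [35.7, -4.6, -5.5], [35.7, -4.6, -5.5], [35.7, -4.6, -5.5], [35.7, -4.6, -5.5], [35.7, -4.6, -5.5], [35.7, -4.6, -5.5], [35.7, -4.6, -5.5], [35.7, -4.6, -5.5], [35.7, -4.6, -5.5], [35.7, -4.6, -5.5]], "jaw": [0, 0, 5.5, 5.5, 5.5, 5.5, 5.5, 5.5, 5.5, 5.5, 5.5]}}

```text
clock: 6.1
ee_pos: [0.5107, 0.2921, 0.1197]
tcp_rot: [-0.0, 0.615, 0.788, -0.0]
force: [0.1, -0.7, -1.4]
grip_width: 0.055
grip_force: 0.0
```

```bash
python3 - <<'E'
from h import *
from workcell import cams
plan(mp(C,[0,0,.004]),14.15)
f=cams.grab_frame("scene")["pixels"];cv2.imwrite("pics/s2.png",cv2.resize(f[200:320,200:340],(700,600),interpolation=cv2.INTER_CUBIC))
E
```

```text
slide [ 0.11  0.06 11.57] dr [-0.   0.  -0.1] now [0.5107 0.2921 0.1197] F [ 0.1 -0.7 -1.4] w 0.055 0.0 t 6.1
```

View pics/s2.png

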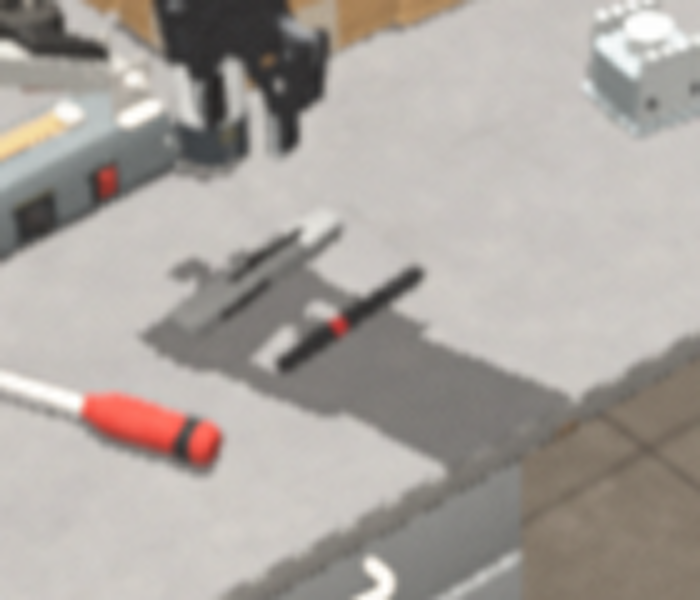

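The gripper hangs above the cutter, lined up with its length, and both markers are clear of the fingers. Descending to grasp.

{"fn": "apply_moves", "kwargs": {"dr": [[0, 0, 0], [0, 0, 0], [0, 0, 0], [0, 0, 0], [0, 0, 0], [0, 0, 0], [0, 0, 0], [0, 0, 0], [0, 0, 0]], "slide": [[0.1, 0, 5], [0.1, 0, 10], [0.1, 0, 11.5], [0.1, 0, 11.5], [0.1, 0, 11.5], [0.1, 0, 11.5], [0.1, 0, 11.5], [0.1, 0, 11.5], [0.1, 0, 11.5]], "jaw": [5.5, 5.5, 5.5, 5.5, 5.5, 2.5, 2.5, 2.5, 2.5], "squeeze": 30}}

```text
clock: 7.28
ee_pos: [0.512, 0.2946, 0.0067]
tcp_rot: [0.001, 0.615, 0.789, 0.001]
force: [-1.2, -0.7, 6.3]
grip_width: 0.0277
grip_force: 29.5
```

```bash
python3 -c "
from h import *
plan(mp(D,[0,0,.12]),-8.2)"
```

```text
slide [-46.09 -13.93 -11.38] dr [ 0.2 -0.  22.3] now [0.512  0.2946 0.0067] F [-1.2 -0.7  6.3] w 0.0277 29.5 t 7.275
```

The grip width is 27.7 mm with 6 N upward, which is odd. I'll lift a little and check.

{"fn": "apply_moves", "kwargs": {"dr": [[0, 0, 0], [0, 0, 0], [0, 0, 0], [0, 0, 0]], "slide": [[0, 0, -3], [0, 0, -8], [0, 0, -10], [0, 0, -10]], "jaw": [2.5, 2.5, 2.5, 2.5]}}

```text
clock: 7.78
ee_pos: [0.5112, 0.2944, 0.106]
tcp_rot: [0.001, 0.615, 0.789, 0.001]
force: [0.1, -0.1, -1.7]
grip_width: 0.0277
grip_force: 29.8
```

```bash
python3 - <<'E'
from h import *
from workcell import cams
plan(mp(D,[0,0,.12]),-8.2)
f=cams.grab_frame("scene")["pixels"];cv2.imwrite("pics/s3.png",cv2.resize(f[180:280,200:320],(720,600),interpolation=cv2.INTER_CUBIC))
E
```

```text
slide [-46.09 -13.88  -1.45] dr [ 0.2 -0.  22.3] now [0.5112 0.2944 0.106 ] F [ 0.1 -0.1 -1.7] w 0.0277 29.8 t 7.775
```

View pics/s3.png

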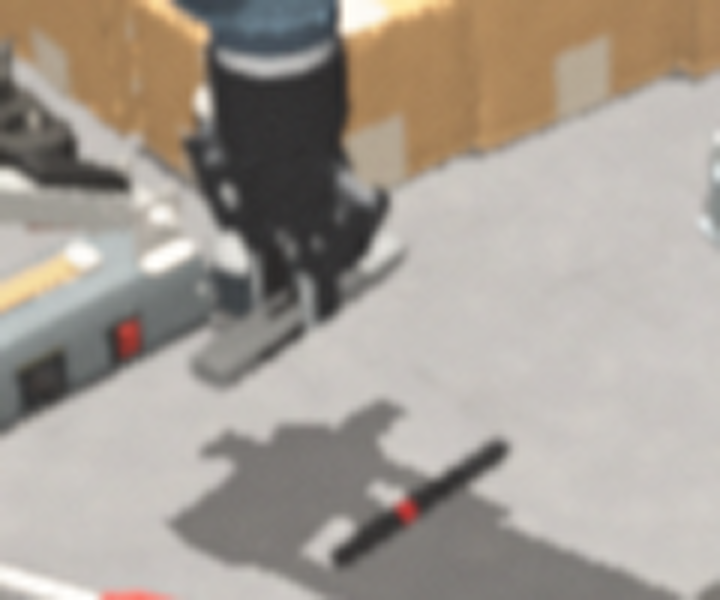

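The cutter is held level across its middle and has left the bench. Carrying it over the dock.

{"fn": "apply_moves", "kwargs": {"dr": [[0, 0, 22.3], [0, 0, 22.3], [0, 0, 22.3], [0, 0, 22.3], [0, 0, 22.3], [0, 0, 22.3], [0, 0, 22.3], [0, 0, 22.3], [0, 0, 22.3], [0, 0, 22.3], [0, 0, 22.3], [0, 0, 22.3]], "slide": [[-4, -1.2, -1.4], [-9, -2.7, -1.4], [-14, -4.2, -1.4], [-19, -5.7, -1.4], [-24, -7.2, -1.4], [-29, -8.7, -1.4], [-34, -10.2, -1.4], [-39, -11.8, -1.4], [-44, -13.3, -1.4], [-46.1, -13.9, -1.4], [-46.1, -13.9, -1.4], [-46.1, -13.9, -1.4]], "jaw": [2.5, 2.5, 2.5, 2.5, 2.5, 2.5, 2.5, 2.5, 2.5, 2.5, 2.5, 2.5]}}

```text
clock: 9.32
ee_pos: [0.4876, -0.1854, 0.1176]
tcp_rot: [-0.001, 0.755, 0.655, -0.0]
force: [-0.1, 0.4, -0.3]
grip_width: 0.0277
grip_force: 29.8
```

```bash
python3 - <<'E'
from h import *
from workcell import cams,bot
plan(mp(D,[0,0,.045]),-8.2)
f=cams.grab_frame("scene")["pixels"].copy();p=bot.sense()["ee_pos"]
z=5;x0,y0=280,140
im=cv2.resize(f[y0:y0+115,x0:x0+150],None,fx=z,fy=z,interpolation=cv2.INTER_CUBIC)
q=[p[0],p[1],D[2]];b=p[2]-.0067
for zz,col in((b+.018,(0,255,0)),(b,(0,255,255))):
    P=world(q,np.array([[-.0155,-.078,zz],[.0155,-.078,zz],[.0155,.078,zz],[-.0155,.078,zz]]))
    cv2.polylines(im,[((proj(P,"scene")-[x0,y0]+.5)*z).astype(np.int32).reshape(-1,1,2)],True,col,1)
cv2.imwrite("pics/s4.png",im)
E
```

```text
slide [-0.09  0.18  7.26] dr [-0.1 -0.1  0.1] now [ 0.4876 -0.1854  0.1176] F [-0.1  0.4 -0.3] w 0.0277 29.8 t 9.325
```

View pics/s4.png

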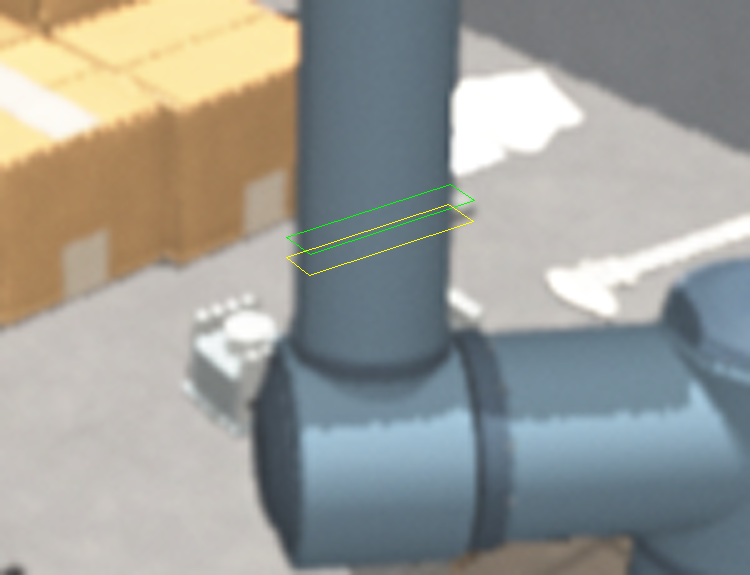

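The arm hides the cutter from the scene camera here. I'll lower it to just above the rails and check from the top.

{"fn": "apply_moves", "kwargs": {"dr": [[0, 0, 0], [0, 0, 0], [0, 0, 0], [0, 0, 0], [0, 0, 0]], "slide": [[-0.1, 0.1, 4], [-0.1, 0.1, 7.8], [-0.1, 0.1, 7.8], [-0.1, 0.1, 7.8], [-0.1, 0.1, 7.8]], "jaw": [2.5, 2.5, 2.5, 2.5, 2.5]}}

```text
clock: 10.0
ee_pos: [0.4904, -0.1886, 0.0428]
tcp_rot: [0.002, 0.756, 0.655, 0.001]
force: [0.5, 0.3, -1.1]
grip_width: 0.0277
grip_force: 29.8
```

```bash
python3 - <<'E'
from h import *
from workcell import cams,bot
plan(mp(D,[0,0,.0127]),-8.2)
f=cams.grab_frame("top")["pixels"].copy();p=bot.sense()["ee_pos"]
z=8;x0,y0=317,190
im=cv2.resize(f[y0:y0+60,x0:x0+98],None,fx=z,fy=z,interpolation=cv2.INTER_CUBIC)
q=[p[0],p[1],D[2]];b=p[2]-.0067
def dr(P,col): cv2.polylines(im,[((proj(P)-[x0,y0]+.5)*z).astype(np.int32).reshape(-1,1,2)],True,col,1)
dr(world(q,np.array([[-.0155,-.078,b+.018],[.0155,-.078,b+.018],[.0155,.078,b+.018],[-.0155,.078,b+.018]])),(0,255,0))
dr(world(D,np.array([[-.039,-.096,.006],[.039,-.096,.006],[.039,.156,.006],[-.039,.156,.006]])),(0,0,255))
cv2.imwrite("pics/t5.png",im)
E
```

```text
slide [ 0.19 -0.16  3.01] dr [0.2 0.1 0.1] now [ 0.4904 -0.1886  0.0428] F [ 0.5  0.3 -1.1] w 0.0277 29.8 t 10.0
```

View pics/t5.png

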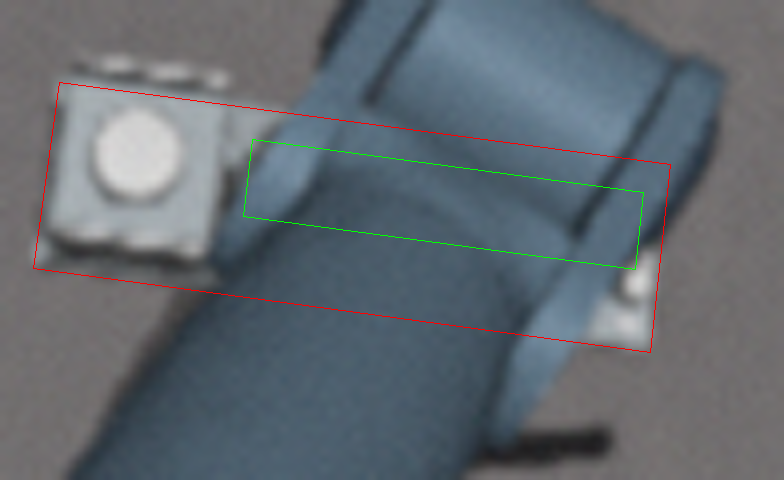

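The wrist covers the cutter in the top view, so I'll settle the arm and go in by feel.

{"fn": "apply_moves", "kwargs": {"dr": [[0, 0, 0], [0, 0, 0], [0, 0, 0], [0, 0, 0]], "slide": [[0, 0, 0], [0, 0, 0], [0, 0, 0], [0, 0, 0]], "jaw": [2.5, 2.5, 2.5, 2.5]}}

```text
clock: 10.55
ee_pos: [0.4889, -0.1881, 0.0408]
tcp_rot: [-0.0, 0.756, 0.655, -0.0]
force: [-0.6, -0.9, -1.4]
grip_width: 0.0278
grip_force: 29.8
```

```bash
python3 -c "
from h import *
plan(mp(D,[0,-.0005,.0127]),-8.2)"
```

```text
slide [ 0.11 -0.    2.81] dr [-0. -0.  0.] now [ 0.4889 -0.1881  0.0408] F [-0.6 -0.9 -1.4] w 0.0278 29.8 t 10.55
```

{"fn": "apply_moves", "kwargs": {"dr": [[0, 0, 0], [0, 0, 0], [0, 0, 0], [0, 0, 0], [0, 0, 0]], "slide": [[0.1, 0, 0.5], [0.1, 0, 1], [0.1, 0, 1.3], [0.1, 0, 1.3], [0.1, 0, 1.3]], "jaw": [2.5, 2.5, 2.5, 2.5, 2.5]}}

```text
clock: 11.18
ee_pos: [0.4892, -0.1871, 0.0278]
tcp_rot: [0.0, 0.756, 0.655, 0.0]
force: [0.6, -0.0, 0.7]
grip_width: 0.028
grip_force: 29.8
```

{"fn": "apply_moves", "kwargs": {"dr": [[0, 0, 0], [0, 0, 0], [0, 0, 0], [0, 0, 0], [0, 0, 0]], "slide": [[0, 0, 0.4], [0, 0, 0.8], [0, 0, 1], [0, 0, 1], [0, 0, 1]], "jaw": [2.5, 2.5, 2.5, 2.5, 2.5]}}

```text
clock: 11.8
ee_pos: [0.4891, -0.1868, 0.0177]
tcp_rot: [-0.0, 0.756, 0.655, 0.0]
force: [0.7, 3.0, 1.8]
grip_width: 0.0279
grip_force: 29.2
```

{"fn": "apply_moves", "kwargs": {"dr": [[0, 0, 0], [0, 0, 0], [0, 0, 0], [0, 0, 0], [0, 0, 0]], "slide": [[0.1, 0, 0], [0.1, 0, 0.2], [0.1, 0, 0.45], [0.1, 0, 0.45], [0.1, 0, 0.45]], "jaw": [2.5, 2.5, 2.5, 2.5, 2.5]}}

```text
clock: 12.42
ee_pos: [0.4895, -0.1861, 0.0135]
tcp_rot: [0.0, 0.756, 0.655, 0.0]
force: [1.0, 2.4, 2.4]
grip_width: 0.0278
grip_force: 29.7
```

{"fn": "apply_moves", "kwargs": {"dr": [[0, 0, 0], [0, 0, 0], [0, 0, 0], [0, 0, 0], [0, 0, 0], [0, 0, 0]], "slide": [[0, 0, 0.1], [0, 0, 0.1], [0, 0, 0.1], [0, 0, 0.1], [0, 0, 0.1], [0, 0, 0]], "jaw": [2.5, 2.5, 5, 5, 5, 5]}}

```text
clock: 13.18
ee_pos: [0.489, -0.1861, 0.0131]
tcp_rot: [-0.0, 0.756, 0.655, -0.0]
force: [-0.2, -0.1, -0.1]
grip_width: 0.0503
grip_force: 0.0
```

{"fn": "apply_moves", "kwargs": {"dr": [[0, 0, 0], [0, 0, 0], [0, 0, 0], [0, 0, 0]], "slide": [[0, 0, -2], [0, 0, -6], [0, 0, -10], [0, 0, -10]], "jaw": [5, 5, 5, 5]}}

```text
clock: 13.68
ee_pos: [0.4915, -0.1875, 0.1171]
tcp_rot: [0.004, 0.756, 0.655, 0.001]
force: [-0.2, 0.4, -0.8]
grip_width: 0.0499
grip_force: 0.0
```

```bash
python3 -c "
from h import *
plan([.506,-.067,.11],-8.2)"
```

```text
slide [12.14 -0.29  0.66] dr [0.4 0.2 0. ] now [ 0.4915 -0.1875  0.1171] F [-0.2  0.4 -0.8] w 0.0499 0.0 t 13.675
```

{"fn": "apply_moves", "kwargs": {"dr": [[0, 0, 0], [0, 0, 0], [0, 0, 0], [0, 0, 0], [0, 0, 0], [0, 0, 0], [0, 0, 0]], "slide": [[6, 0, -1], [12, 0, -1], [18, 0, -1], [24, 0, -1], [30, 0, -1], [30, 0, -1], [30, 0, -1]], "jaw": [5, 0, 0, 0, 0, 0, 0]}}

```text
clock: 14.55
ee_pos: [0.5312, 0.1108, 0.1222]
tcp_rot: [-0.0, 0.756, 0.655, -0.001]
force: [-0.3, -1.0, 0.0]
grip_width: 0.0002
grip_force: 0.0
```

```bash
python3 - <<'E'
from h import *
from workcell import cams,bot
plan([.506,-.067,.085],-8.2)
q=D;o=[]
for n,x0,y0,W,H in(("top",317,190,98,60),("scene",300,170,100,65)):
    f=cams.grab_frame(n)["pixels"].copy();z=4.5 if 0 else 4
    z=6
    im=cv2.resize(f[y0:y0+H,x0:x0+W],None,fx=z,fy=z,interpolation=cv2.INTER_CUBIC)
    o.append(cv2.copyMakeBorder(im,0,0,0,600-im.shape[1],cv2.BORDER_CONSTANT))
o=np.vstack(o);cv2.imwrite("pics/f6.png",cv2.resize(o,None,fx=.8,fy=.8,interpolation=cv2.INTER_AREA));print(o.shape)
E
```

```text
slide [-17.95   0.03   3.73] dr [-0.1  0.   0.1] now [0.5312 0.1108 0.1222] F [-0.3 -1.   0. ] w 0.0002 0.0 t 14.55
(750, 600, 3)
```

View pics/f6.png

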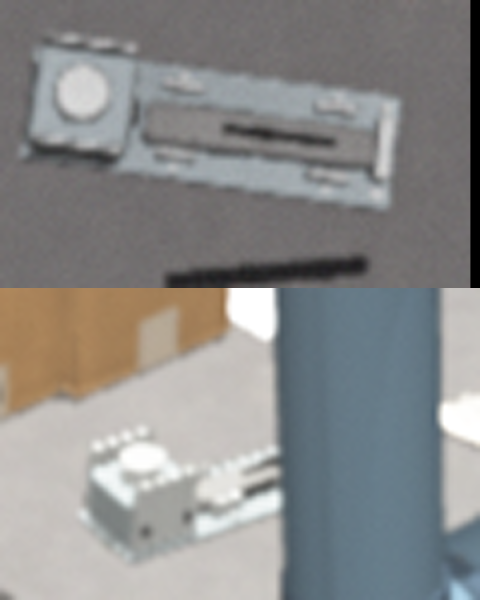

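The cutter lies in the bed between all four rails, from the pad at about (143,122) to the stop at (382,140), flat and parallel to the dock. Now for the plunger.

{"fn": "apply_moves", "kwargs": {"dr": [[0, 0, 0], [0, 0, 0], [0, 0, 0], [0, 0, 0], [0, 0, 0], [0, 0, 0], [0, 0, 0], [0, 0, 0]], "slide": [[-6, 0, 0], [-12, 0, 0], [-18, 0, 0], [-18, 0, 1], [-18, 0, 3.7], [-18, 0, 3.7], [-18, 0, 3.7], [-18, 0, 3.7]], "jaw": [0, 0, 0, 0, 0, 0, 0, 0]}}

```text
clock: 15.65
ee_pos: [0.5071, -0.0673, 0.0874]
tcp_rot: [0.001, 0.756, 0.655, 0.0]
force: [-0.0, -0.1, -0.8]
grip_width: 0.0
grip_force: 0.0
```

```bash
python3 -c "
from h import *
plan([.506,-.067,.0575],-8.2)"
```

```text
slide [ 0.01 -0.12  2.99] dr [0.1 0.  0. ] now [ 0.5071 -0.0673  0.0874] F [-0.  -0.1 -0.8] w 0.0 0.0 t 15.65
```

{"fn": "apply_moves", "kwargs": {"dr": [[0, 0, 0], [0, 0, 0], [0, 0, 0], [0, 0, 0], [0, 0, 0], [0, 0, 0], [0, 0, 0]], "slide": [[0, 0, 1.2], [0, 0, 1.8], [0, 0, 2.4], [0, 0, 2.75], [0, 0, 2.8], [0, 0, 2.8], [0, 0, 2.8]], "jaw": [0, 0, 0, 0, 0, 0, 0]}}

```text
clock: 16.52
ee_pos: [0.5062, -0.0671, 0.059]
tcp_rot: [-0.001, 0.756, 0.655, -0.0]
force: [-5.5, 1.8, 10.2]
grip_width: -0.0002
grip_force: 5.3
```

{"fn": "apply_moves", "kwargs": {"dr": [[0, 0, 0], [0, 0, 0], [0, 0, 0], [0, 0, 0]], "slide": [[0, 0, 0.15], [0, 0, 0.15], [0, 0, 0.15], [0, 0, 0.15]], "jaw": [0, 0, 0, 0]}}

```text
clock: 17.02
ee_pos: [0.5063, -0.0671, 0.0584]
tcp_rot: [-0.001, 0.756, 0.655, -0.001]
force: [-9.3, 3.3, 17.7]
grip_width: 0.0001
grip_force: 8.8
```

{"fn": "apply_moves", "kwargs": {"dr": [[0, 0, 0], [0, 0, 0], [0, 0, 0], [0, 0, 0], [0, 0, 0], [0, 0, 0]], "slide": [[0, 0, -0.8], [0, 0, -0.9], [0, 0, -0.9], [0, 0, -0.9], [0, 0, -0.9], [0, 0, -0.9]], "jaw": [0, 0, 0, 0, 0, 0]}}

```text
clock: 17.77
ee_pos: [0.5062, -0.0672, 0.0656]
tcp_rot: [-0.0, 0.756, 0.655, -0.0]
force: [0.6, 0.2, 0.2]
grip_width: -0.0001
grip_force: 0.0
```

There is no force at 65.6 mm, so the cap has stayed down and the clamp is locked. Retreating for a numeric check of the cutter from the top view.

{"fn": "apply_moves", "kwargs": {"dr": [[0, 0, 0], [0, 0, 0], [0, 0, 0], [0, 0, 0], [0, 0, 0], [0, 0, 0], [0, 0, 0]], "slide": [[0, 0, -3], [0, 0, -6], [6, 0, -6], [12, 0, -6], [18, 0, -6], [18, 0, -6], [18, 0, -6]], "jaw": [0, 0, 0, 0, 0, 0, 0]}}

```text
clock: 18.65
ee_pos: [0.5317, 0.1108, 0.1256]
tcp_rot: [-0.0, 0.756, 0.655, -0.0]
force: [-0.0, 0.4, 0.4]
grip_width: 0.0002
grip_force: 0.0
```

```bash
python3 - <<'E'
from h import *
from workcell import cams
f=cams.grab_frame("top")["pixels"];b=cv2.imread("pics/top0.png")
c=proj(world(D,[[0,0,.02]]))[0];print("bed px",c)
d=cv2.absdiff(f,b).max(2);x0,y0=335,195
m=(d[y0:y0+45,x0:x0+65]>25).astype(np.uint8)
n,l,s,ce=cv2.connectedComponentsWithStats(m);k=1+np.argmax(s[1:,4])
p=np.argwhere(l==k)[:,::-1].astype(np.float32)+[x0,y0]
print(s[k],cv2.minAreaRect(p.astype(np.float32)))
h=cv2.convexHull(proj(world(D,box(.031,.156,.024,.006))).astype(np.float32));print("expected",cv2.minAreaRect(h))
plan([.5,0,.1],-8.2)
E
```

```text
bed px [370.16952426 217.0904171 ]
[ 11  16  48  15 446] ((369.96923828125, 217.7461700439453), (47.50529861450195, 10.666987419128418), 7.125016689300537)
expected ((370.2318115234375, 217.35272216796875), (48.85707092285156, 10.373326301574707), 7.688199996948242)
slide [-11.36  -1.57   2.57] dr [-0.  0. -0.] now [0.5318 0.1102 0.1256] F [-0.6 -0.6  0.7] w -0.0001 0.0 t 18.7
```

The cutter's outline is within 0.5 px and 0.6° of the ideal bed pose, and the robot touches nothing.

```bash
python3 -c "
from workcell import bot
print(bot.job_done())"
```

```text
the job is handed in; nothing more can be done
None
```

The box cutter lies flat in the dock bed with the clamp locked on it, and I handed the job in at about 19 s; the hand-in call returned no verdict. The pad's grip on the cutter was inferred from the plunger staying down, not measured.

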